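# Fasten the storeroom chest lid with its quarter-turn stud

## Task

Lock the lid of the grey dry-goods chest: take the wing-headed stud, put its long foot down through the empty slot in the lid until its collar sits flat on the lid, then give it a quarter turn, either way, so that it is locked crosswise like the one already fitted at the other end, and let go. Leave the round-knobbed plug and the jar standing where they are.

Things in the scene. Friction and masses are not known exactly. Their poses are not given: they have to be found in the camera images.
- stud: Loose steel stud standing on its foot, 0.13 kg, 65 mm tall. Upwards: foot bar 60 (along x) x 20 (y) x 10 mm; neck 18 mm diameter, 14 mm high; round collar 52 mm diameter, 5 mm thick, underside 24 mm above the origin; black wing head to grip, 48 (x) x 14 (y) mm, from 29 to 65 mm above the origin. Wing and foot are parallel; half turns look alike. Origin: centre of the foot's underside; z up.
- slot (a point): Empty slot, 74 (along x) x 32 mm (y), dark rim; point: its centre on top of the 6 mm lid, 100 mm above the table; z up. Below it 90 mm are hollow; no stops or springs. Stud home: collar on lid, stud origin 24 mm below the point. Chest: fixed, 220 (x) x 340 (y) mm, yaw as the slot, centre at slot +95 mm y; fitted stud (wing along y, 41 mm high) at +190 mm y.
- plug: Bystander: loose round plug standing on the table, 59 mm tall, with a 52 mm collar like the stud's but a round black knob 38 mm in diameter and a round 34 mm foot. Not wanted. Origin: centre of its underside.
- jar: Bystander: amber glass jar with a red cap, 60 mm in diameter, 85 mm tall, standing on the table. Origin: centre of its underside.
There are look-alikes about, which are no part of the job. What is shaped like the stud but green, turquoise or yellow is not meant.

How it is judged:
By the outcome, as a careful person would: the job done as asked, in the order asked, and still so for the second after the job is handed in, with the robot touching nothing.
It also fails if it takes over 48 s, if anything falls off the work surface, if the arm or the gripper's body presses on something with over 40 N, if the wrist force passes 120 N, or if a joint passes its speed limit or range.

## Robot

A 6-joint arm with a two-finger parallel gripper is mounted at the origin on the work surface. World frame = base frame: x ahead of the robot, y to its left, z up, the work surface at z = 0. Lengths are in m, angles in rad, forces in N, time in s.
With the tool pointing down it reaches from about 0.25 to 0.725 m from the base axis. Payload 4 kg.
Tool frame: the origin (TCP) lies at the very end of the fingers, on their centre line; the grasp point (between the pads) lies 19 mm behind it; z points along the fingers, y is the line along which they close (so a half turn about z gives the same grasp; the last joint's range is limited). The gripper opens to 85 mm and grips with 20 to 120 N. Pads are 22 mm wide; open, the fingers measure 114 mm over their backs; the gripper's body (76 mm by 85 mm) begins 54 mm behind the grasp point. The pads swing forward as they close: fully open they stand 13 mm farther back than shut.
Start: joints at [-1.187, 0.241, 0.005, 1.335, 0, 1.571], TCP at [0.187, -0.464, 0.231] pointing down, gripper open.
Joint ranges: [-2.72, 2.72], [-1.05, 1.87], [-1.09, 1.28], [-1.99, 2.15], [-1.42, 1.44], [-3.14, 3.14]. Speed limits (rad/s): [2.79, 2.79, 3.14, 3.14, 3.14, 3.14].

## Interface

Orientations are given as a unit quaternion [x, y, z, w].
In Python, from workcell import bot, vision, workorder gives the robot as it stands.
- The arm moves only by the shell command python3 -m creep 'ROWS' [OPENING]. ROWS is JSON, a list of rows, each a list of 2 entries, a list of its own where there are three numbers: the shift along the tool's x, y, z in mm, then the turn, a rotation vector about the tool's x, y, z in rad. In form: [[[dx, dy, dz], [wx, wy, wz]], ...]. A call has 1 to 12 rows; each row shifts and turns the commanded pose from where the row before left it, along the tool's axes as they then stand; what a row does not reach is not made up. A row lasts 1/8 s, in which the tool goes at most 62.5 mm and 10.7 degrees, less where a joint would pass 70% of its speed; a pose out of reach is approached as far as the arm can. A call is refused whole if a number of a shift passes 62.5 or a number of a turn 0.188, either way. A call with a gripper value outside its range is refused whole. OPENING is the finger opening in mm, from 0 to 85.4, set as the call begins (- or left out, the last holds). The fingers move at their own pace and stop on an object; the grip force is fixed at half the most. Time passes only in rows, so rows that do not move let the fingers close. It gives the time, the measured TCP pose, the force, the opening and the grip force at its end, in the units of the state.
- bot.get_obs(): the state, without advancing time (a new reading comes with each control period).
- vision.camera(name): name is "scene" or "top" or "wrist"; returns a dict with "image" (384x512x3 uint8, blue, green, red), "z_map" (384x512 float32, m along the optical axis (not along the pixel's ray), 0 where there is no reading), "K" (3x3 intrinsics, pixels), "rvec" (rotation vector, rad) and "tvec" (3), from world to camera coordinates, as OpenCV has them; the wrist camera has in their place "tool_from_camera" (4x4, takes a point from camera to tool coordinates, whose origin is the TCP and whose axes are the flange's). Camera axes: x right, y down, z forward; pixel columns grow to the right and rows downward; lengths in m; the calibration is good to about 2 mm. A picture is of the moment at which its call begins: read the wrist's pose just before it.
- workorder.job_done(): hands the job in; it is judged then, once.
Trained networks look in a picture, given as the dict that the camera call returned (one of the last four; its "shot" number tells which), for a name from the list of things; names that differ only in an ending like _2 or _b are one class to them, and where a whole thing is asked for, a point or a joint stands for the part that bears it (a point fixed in the world has none). Each returns a list of dicts, best first, with "score" (0 to 1); they miss things now and then, are a little off and sometimes report something else, mostly with a low value. They report only what shows in the picture. A call takes as long as a camera call. They do not tell look-alikes from the thing itself.
- vision.spot_in(picture, query): "position" ([column, row] in pixels, amid what is visible of it).
- vision.place_of(picture, query): "position" ([column, row] in pixels: a listed point, or the origin of a listed thing).
The state is a dict: "clock": time; "joint_pos": joint angles; "joint_vel": joint speeds; "tau": joint torques, N m; "eef_pos": TCP position; "tool_rot": TCP orientation; "ft_force": force on the tool from outside, world axes, zero at the start; "ft_torque": the same for the moment, N m; "grip_width": finger opening in m; "grasp_force": force on a finger pad.
Only numpy, scipy, OpenCV 4.12 (cv2) and the standard library are available. Lean on these libraries where they do the work, as an engineer would, in place of code of your own. Each camera call takes 0.05 s, during which the arm holds its last target. There are 200 camera calls.

## Working session

There is one attempt and no reset: what is moved stays moved. The work goes in short steps, Python scripts to look and compute and a shell command to move; the robot and the scene stay as the last step left them, time stands still between calls to the robot, and variables do not carry over. Pictures are saved under pics/ and viewed, at most 10 in all, crops included, and the job is handed in when it is done.

```bash
mkdir -p pics; cat > h.py <<'E'
import numpy as np, cv2
from workcell import bot, vision, workorder
from scipy.spatial.transform import Rotation as R
def snap(n,f=None):
    o=bot.get_obs(); p=vision.camera(n)
    if f: cv2.imwrite('pics/'+f,p['image'])
    if 'rvec' in p:
        Rm=cv2.Rodrigues(np.array(p['rvec'],float))[0]; T=np.eye(4); T[:3,:3]=Rm.T; T[:3,3]=-Rm.T@np.array(p['tvec']).ravel()
    else:
        W=np.eye(4); W[:3,:3]=R.from_quat(o['tool_rot']).as_matrix(); W[:3,3]=o['eef_pos']; T=W@np.array(p['tool_from_camera'])
    return p,T
def cloud(p,T):
    z=p['z_map']; v,u=np.indices(z.shape); K=p['K']
    P=np.stack([(u-K[0,2])/K[0,0]*z,(v-K[1,2])/K[1,1]*z,z],-1)@T[:3,:3].T+T[:3,3]
    P[z==0]=np.nan; return P
def ray(p,T,uv,zw):
    d=T[:3,:3]@np.linalg.inv(p['K'])@[uv[0],uv[1],1]; return T[:3,3]+d*(zw-T[2,3])/d[2]
E
python3 - <<'E'
from h import *
o=bot.get_obs(); print(o['clock'],o['eef_pos'],o['tool_rot'])
for n in('top','scene'):
    p,T=snap(n,n+'1.png')
    P=cloud(p,T)
    for q in('stud','slot','plug','jar'):
        for r in vision.place_of(p,q)[:5]:
            u,v=map(int,r['position']); print(n,q,round(r['score'],2),u,v, ray(p,T,r['position'],.1 if q=='slot' else 0).round(3))
a=[cv2.imread(f'pics/{n}1.png') for n in('top','scene')]
cv2.imwrite('pics/both.png',cv2.resize(np.vstack(a),None,fx=.78,fy=.78))
E
```

```text
0.0 [ 0.1869882  -0.46304352  0.23042929] [ 9.81647636e-01  1.90700955e-01 -1.77840702e-04 -1.01622743e-03]
top stud 0.93 247 239 [ 0.41  -0.126  0.   ]
top stud 0.91 257 278 [ 0.324 -0.146  0.   ]
top stud 0.73 275 204 [ 0.485 -0.191  0.   ]
top stud 0.65 253 169 [ 0.568 -0.144  0.   ]
top stud 0.62 300 244 [ 0.394 -0.243  0.   ]
top slot 0.81 157 173 [0.542 0.052 0.1  ]
top jar 0.78 354 201 [ 0.489 -0.371  0.   ]
top jar 0.17 277 201 [ 0.492 -0.197  0.   ]
scene stud 0.94 219 184 [ 0.401 -0.24   0.   ]
scene stud 0.88 241 248 [ 0.574 -0.143  0.   ]
scene stud 0.81 226 215 [ 0.491 -0.197  0.   ]
scene stud 0.81 264 194 [ 0.412 -0.124  0.   ]
scene stud 0.66 259 166 [ 0.322 -0.153 -0.   ]
scene slot 0.89 336 219 [0.531 0.051 0.1  ]
scene plug 0.94 187 261 [ 0.63  -0.249  0.   ]
```

View pics/top1.png

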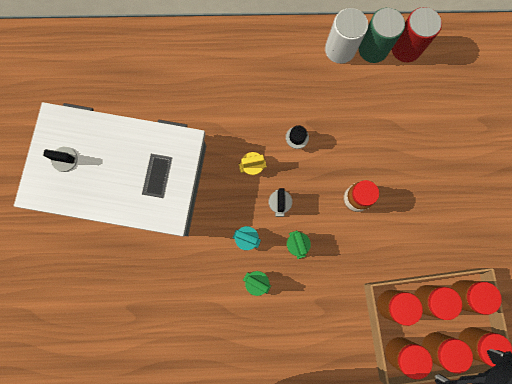

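View pics/scene1.png

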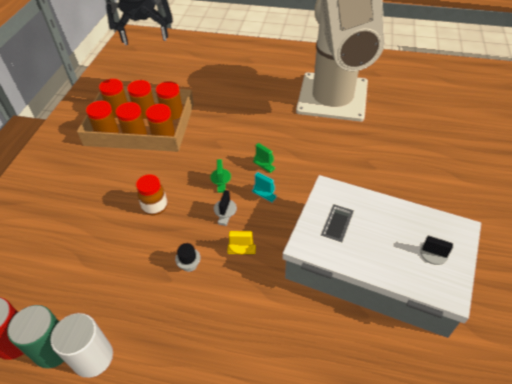

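Both pictures show five stud-like things. In the top view they are at (280,202) steel with a black wing, (253,163) yellow, (247,238) turquoise, and (298,244) and (257,284) green. The round-knobbed plug is at (297,136), the empty slot at (157,176) and the fitted stud at (63,157). The one meant is (280,202), since it is the only steel one with a black wing. I'll confirm it with a crop and measure.

```bash
python3 - <<'E'
from h import *
p,T=snap('top'); I=p['image']; P=cloud(p,T)
cv2.imwrite('pics/crop.png',cv2.resize(I[120:300,130:330],None,fx=3.5,fy=3.5,interpolation=cv2.INTER_CUBIC))
def rect(x0,x1,y0,y1,zw,thr):
    m=np.zeros(I.shape[:2],np.uint8); m[y0:y1,x0:x1]=(I.max(2)<thr)[y0:y1,x0:x1]
    n,l,s,c=cv2.connectedComponentsWithStats(m); k=1+np.argmax(s[1:,4]); v,u=np.nonzero(l==k)
    W=np.array([ray(p,T,(a,b),zw)[:2] for a,b in zip(u,v)],np.float32)*1000
    r=cv2.minAreaRect(W); b=cv2.boxPoints(r); e=max((b[1]-b[0],b[2]-b[1]),key=np.linalg.norm)
    print(np.round(r[0]),np.round(r[1]),'long axis deg',np.degrees(np.arctan2(e[1],e[0]))%180, c[k], 'z',np.nanmedian(P[v,u,2]))
rect(265,295,182,222,.065,50)
rect(135,180,145,205,.1,70)
rect(35,85,140,175,.141,50)
print('lid z',P[150:200:10,110,2], 'table',P[260,320])
E
```

```text
[ 487. -199.] [13. 49.] long axis deg 177.91493 [280.86928105 200.18954248] z 0.06438474506379865
[536.  52.] [30. 72.] long axis deg 168.54112 [157.13627255 175.83967936] z 0.004418708081352085
[570. 231.] [59. 18.] long axis deg 78.6759 [ 58.8685259  156.19123506] z 0.1400141548553599
lid z [0.10136412 0.10211638 0.1009976  0.09861453 0.09846209] table [ 0.35990836 -0.28519991  0.00135829]
```

View pics/crop.png

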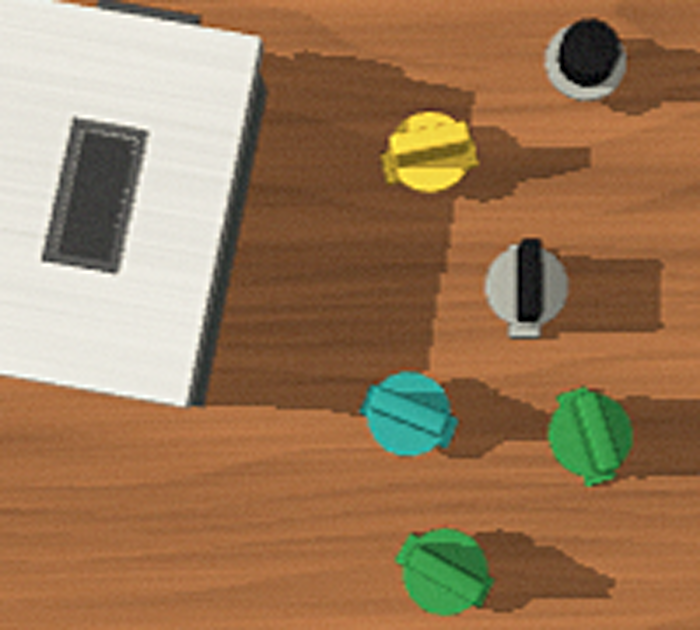

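The crop confirms it: at crop pixel (530,285) there is a steel collar with a black wing, and the neighbours are coloured or round-knobbed. I'll turn a little first to learn the sign of joint 6.

```bash
python3 -m creep '[[[0,0,0],[0,0,0.14]],[[0,0,0],[0,0,0.14]],[[0,0,0],[0,0,0.14]]]' 50; python3 -c "
from h import *
o=bot.get_obs();print(o['joint_pos'],R.from_quat(o['tool_rot']).as_matrix()[:,0])"
```

```text
clock: 0.92
eef_pos: [0.1872, -0.4636, 0.2313]
tool_rot: [1.0, -0.02, 0.0, 0.0]
ft_force: [0.5, -0.4, 0.2]
grip_width: 0.0502
grasp_force: 0.0
[-1.18695412e+00  2.40545378e-01  5.01291905e-03  1.33522330e+00
  2.94688414e-06  1.99539482e+00] [ 9.99169577e-01 -4.07450037e-02  1.93970056e-05]
```

```bash
python3 -m creep '[[[0,0,0],[0,0,-0.185]],[[0,0,0],[0,0,-0.185]],[[0,0,0],[0,0,-0.185]],[[0,0,0],[0,0,-0.185]],[[0,0,0],[0,0,-0.185]],[[0,0,0],[0,0,-0.185]],[[0,0,0],[0,0,-0.185]],[[0,0,0],[0,0,-0.185]],[[0,0,0],[0,0,-0.185]],[[0,0,0],[0,0,-0.185]],[[0,0,0],[0,0,-0.185]],[[0,0,0],[0,0,-0.185]]]' >/dev/null
python3 -m creep '[[[0,0,0],[0,0,-0.185]],[[0,0,0],[0,0,-0.185]],[[0,0,0],[0,0,-0.185]],[[0,0,0],[0,0,-0.185]],[[0,0,0],[0,0,-0.185]],[[-41.5,39.3,0],[0,0,0]],[[-41.5,39.3,0],[0,0,0]],[[-41.5,39.3,0],[0,0,0]],[[-41.5,39.3,0],[0,0,0]],[[-41.5,39.3,0],[0,0,0]],[[-41.5,39.3,0],[0,0,0]],[[-41.5,39.3,0],[0,0,0]]]'
python3 - <<'E'
from h import *
o=bot.get_obs();print(o['joint_pos'],R.from_quat(o['tool_rot']).as_matrix().round(3))
p,T=snap('wrist','w1.png');P=cloud(p,T);I=p['image']
m=((I.max(2)<60)&(P[...,2]>.045)&(P[...,2]<.085)).astype(np.uint8)
n,l,s,c=cv2.connectedComponentsWithStats(m)
for k in range(1,n):
    if s[k,4]>80:
        q=P[l==k]; W=(q[:,:2]*1000).astype(np.float32); r=cv2.minAreaRect(W);b=cv2.boxPoints(r); e=max((b[1]-b[0],b[2]-b[1]),key=np.linalg.norm)
        print(c[k],s[k,4],r,np.degrees(np.arctan2(e[1],e[0]))%180,np.median(q[:,2]))
E
```

```text
clock: 3.92
eef_pos: [0.4879, -0.1968, 0.2315]
tool_rot: [0.016, 1.0, -0.0, 0.0]
ft_force: [0.9, 0.1, -0.7]
grip_width: 0.0499
grasp_force: 0.0
[-3.83334844e-01  2.91845589e-01  7.41700486e-02  1.35234560e+00
 -2.19237218e-04 -3.50594560e-01] [[-0.999  0.033  0.001]
 [ 0.033  0.999 -0.   ]
 [-0.001 -0.    -1.   ]]
```

View pics/w1.png

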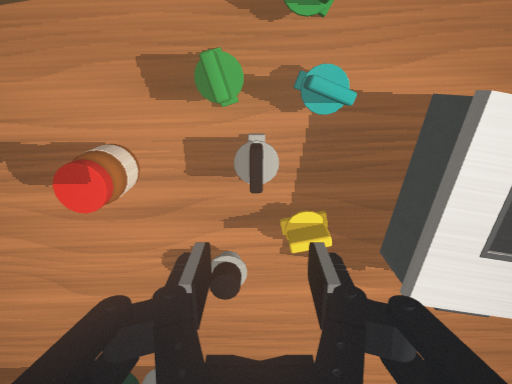

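The wrist view shows the black-winged steel stud at (256,165), midway between the fingers in column. I'll get its position from the wing pixels.

```bash
python3 - <<'E'
from h import *
p,T=snap('wrist');P=cloud(p,T);I=p['image']
print(P[165,256],P[185,256],I[165,256],P[290,260:261])
m=np.zeros(I.shape[:2],np.uint8); m[125:205,225:290]=(I.max(2)<70)[125:205,225:290]
n,l,s,c=cv2.connectedComponentsWithStats(m); k=1+np.argmax(s[1:,4])
v,u=np.nonzero(l==k); print(s[k])
W=np.array([ray(p,T,(a,b),.065)[:2] for a,b in zip(u,v)],np.float32)*1000
r=cv2.minAreaRect(W);b=cv2.boxPoints(r);print(r,b)
for q in vision.place_of(p,'stud')[:4]: print(q['position'],q['score'],ray(p,T,q['position'],0))
g=cv2.inRange(I[125:205,225:290].min(2),110,255)
E
```

```text
[ 0.48962962 -0.1937832   0.06410028] [ 0.51131682 -0.1944273   0.06388483] [49 56 70] [[ 0.69022128 -0.19428263  0.00216607]]
[244 139  13  49 465]
((487.7853088378906, -199.85401916503906), (12.25347900390625, 50.427913665771484), 88.30131530761719) [[ 462.40082 -205.23065]
 [ 512.8065  -206.7255 ]
 [ 513.1698  -194.47739]
 [ 462.7641  -192.98254]]
[254.6, 152.6] 0.67 [ 0.49093682 -0.19580949  0.        ]
[315.2, 81.2] 0.65 [ 0.41052788 -0.12456535  0.        ]
[220.7, 70.8] 0.59 [ 0.39673471 -0.23086968  0.        ]
```

```bash
python3 -c "
from h import *
print(bot.get_obs()['eef_pos'])"; python3 -m creep '[[[0,-1.5,40],[0,0,0]],[[0,0,40],[0,0,0]],[[0,0,40],[0,0,0]],[[0,0,25],[0,0,0]]]'
```

```text
[ 0.48817044 -0.19618528  0.23089678]
clock: 4.58
eef_pos: [0.4843, -0.2004, 0.0844]
tool_rot: [0.017, 1.0, 0.0, -0.001]
ft_force: [-0.2, -0.2, 0.8]
grip_width: 0.0499
grasp_force: 0.0
```

```bash
python3 -m creep '[[[-2,0,25],[0,0,0]],[[-1,0,23],[0,0,0]],[[0,0,0],[0,0,0]]]'; python3 -m creep '[[[0,0,0],[0,0,0]],[[0,0,0],[0,0,0]],[[0,0,0],[0,0,0]],[[0,0,0],[0,0,0]],[[0,0,0],[0,0,0]]]' 0
```

```text
clock: 4.95
eef_pos: [0.487, -0.2002, 0.0368]
tool_rot: [0.017, 1.0, 0.001, -0.002]
ft_force: [-0.1, -0.5, -1.0]
grip_width: 0.0502
grasp_force: 0.0
clock: 5.58
eef_pos: [0.4906, -0.2005, 0.0398]
tool_rot: [0.016, 1.0, -0.001, 0.001]
ft_force: [-0.3, -0.6, 6.0]
grip_width: 0.0128
grasp_force: 60.2
```

```bash
python3 -m creep '[[[0,0,-25],[0,0,0]],[[0,0,-50],[0,0,0]],[[0,0,-50],[0,0,0]],[[0,0,-35],[0,0,0.168]],[[0,40,0],[0,0,0]],[[0,50,0],[0,0,0]],[[0,50,0],[0,0,0]],[[0,30,0],[0,0,0]],[[0,0,0],[0,0,0]]]'
python3 - <<'E'
from h import *
from h import *
p,T=snap('wrist','w2.png');P=cloud(p,T)
for q in vision.place_of(p,'slot')[:2]: print(q['position'],q['score'],ray(p,T,q['position'],.1))
E
```

```text
clock: 6.7
eef_pos: [0.5234, -0.031, 0.1981]
tool_rot: [0.098, 0.995, 0.0, -0.0]
ft_force: [-0.4, -0.5, -1.4]
grip_width: 0.0128
grasp_force: 59.3
[361.8, 191.5] 0.66 [0.54046056 0.05244892 0.1       ]
```

View pics/w2.png

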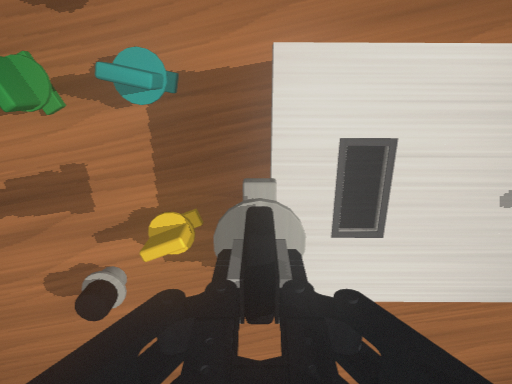

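The picture shows the stud held upright: collar around (259,235), foot end at (260,180), and foot parallel to the lid edge. The slot rim has corners at about (340,138), (397,138), (383,238) and (332,238). Next I'll compute the offset.

```bash
python3 - <<'E'
from h import *
o=bot.get_obs();p,T=snap('wrist');P=cloud(p,T);I=p['image']
print(o['eef_pos'],R.from_quat(o['tool_rot']).as_matrix()[:,0])
m=np.zeros(I.shape[:2],np.uint8); m[110:265,315:420]=(I.max(2)<110)[110:265,315:420]
n,l,s,c=cv2.connectedComponentsWithStats(m); k=1+np.argmax(s[1:,4]); v,u=np.nonzero(l==k); print(s[k])
W=np.array([ray(p,T,(a,b),.1)[:2] for a,b in zip(u,v)],np.float32)*1000
r=cv2.minAreaRect(W);b=cv2.boxPoints(r);e=max((b[1]-b[0],b[2]-b[1]),key=np.linalg.norm);print(r[0],r[1],np.degrees(np.arctan2(e[1],e[0])))
zz=P[240,225],P[188,260];print('collar,foot',zz)
Ti=np.linalg.inv(np.block([[R.from_quat(o['tool_rot']).as_matrix(),np.array(o['eef_pos'])[:,None]],[np.zeros((1,3)),np.ones((1,1))]]))
# collar/foot pixels in tool frame
Q=P@Ti[:3,:3].T+Ti[:3,3]
g=(I.min(2)>90)&(np.ptp(I.astype(int),axis=2)<25)
box=np.zeros_like(g);box[170:280,205:315]=1
d=Q[g&box]; d=d[~np.isnan(d[:,0])]*1000
col=d[(d[:,2]>0)&(d[:,2]<20)]; ft=d[(d[:,2]>20)&(d[:,2]<45)]
for a in(col,ft): print(len(a),np.percentile(a,[1,50,99],axis=0).round(1))
h=np.array([np.array(b)*1000 for b in []])
tgt=np.array([r[0][0],r[0][1]])/1000-np.array(o['eef_pos'])[:2]
print('delta tool',Ti[:2,:2]@tgt*1000)
E
```

```text
[ 0.52309001 -0.03317258  0.19810753] [-9.80073083e-01  1.98636180e-01  6.47816951e-04]
[ 334  138   66   99 5121]
(539.3359375, 52.86360168457031) (44.42543029785156, 84.74746704101562) -11.49662
collar,foot (array([ 0.51733583, -0.05049413,  0.18788431]), array([ 0.49771496, -0.02676902,  0.16921676]))
2291 [[ -5.1 -23.7   9.1]
 [ 10.4   4.9  10.7]
 [ 25.1  25.7  14.2]]
669 [[18.8 -8.7 28.2]
 [25.4  1.3 29.9]
 [29.7 10.8 36. ]]
delta tool [ 1.16770539 87.54878117]
```

```bash
python3 -m creep '[[[1.5,30,0],[0,0,0]],[[0,35,0],[0,0,0]],[[0,21.5,0],[0,0,0]],[[0,0,20],[0,0,0]],[[0,0,20],[0,0,0]],[[0,0,5],[0,0,0]],[[0,0,0],[0,0,0]]]'
python3 - <<'E'
from h import *
p,T=snap('wrist','w3.png')
print(bot.get_obs()['eef_pos'])
E
```

```text
clock: 7.72
eef_pos: [0.5392, 0.051, 0.1533]
tool_rot: [0.101, 0.995, -0.0, -0.0]
ft_force: [-0.5, -0.8, 0.3]
grip_width: 0.013
grasp_force: 59.4
[0.53958248 0.05117413 0.15388226]
```

View pics/w3.png

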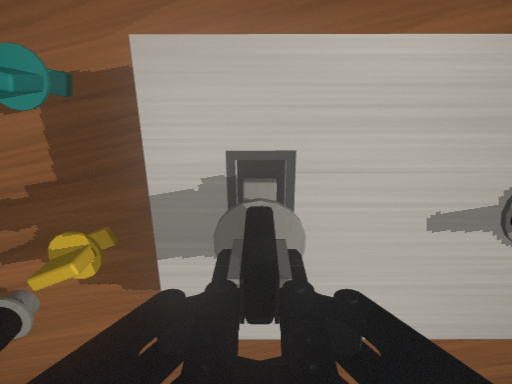

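The foot (244–277, row 180) sits centred in the slot rim (226–296). Now I'll lower it.

```bash
python3 -m creep '[[[0,0,10],[0,0,0]],[[0,0,10],[0,0,0]],[[0,0,8],[0,0,0]],[[0,0,5],[0,0,0]],[[0,0,0],[0,0,0]]]'; python3 -m creep '[[[0,0,2],[0,0,0]],[[0,0,1],[0,0,0]],[[0,0,0],[0,0,0]]]'
```

```text
clock: 8.4
eef_pos: [0.5388, 0.0519, 0.1197]
tool_rot: [0.1, 0.995, -0.0, -0.001]
ft_force: [-0.1, -0.3, -1.0]
grip_width: 0.0126
grasp_force: 59.4
clock: 8.78
eef_pos: [0.5393, 0.0519, 0.1174]
tool_rot: [0.1, 0.995, 0.0, 0.0]
ft_force: [0.7, -0.1, -0.9]
grip_width: 0.0132
grasp_force: 59.4
```

```bash
python3 -m creep '[[[0,0,1],[0,0,0]],[[0,0,0],[0,0,0]]]';python3 -m creep '[[[0,0,1],[0,0,0]],[[0,0,0],[0,0,0]]]'
```

```text
clock: 9.02
eef_pos: [0.5392, 0.0518, 0.1163]
tool_rot: [0.1, 0.995, 0.0, -0.0]
ft_force: [-0.7, -0.9, -1.3]
grip_width: 0.0129
grasp_force: 59.4
clock: 9.28
eef_pos: [0.5393, 0.0518, 0.1158]
tool_rot: [0.1, 0.995, 0.0, 0.0]
ft_force: [-1.0, -0.9, 3.3]
grip_width: 0.0128
grasp_force: 60.0
```

```bash
python3 -m creep '[[[0,0,1],[0,0,0]],[[0,0,0],[0,0,0]]]'
```

```text
clock: 9.52
eef_pos: [0.5393, 0.0519, 0.1158]
tool_rot: [0.1, 0.995, 0.0, 0.001]
ft_force: [-3.8, -0.2, 8.6]
grip_width: 0.013
grasp_force: 60.9
```

```bash
python3 -m creep '[[[0,0,-0.7],[0,0,-0.12]],[[0,0,0],[0,0,-0.16]],[[0,0,0],[0,0,-0.16]],[[0,0,0],[0,0,-0.16]],[[0,0,0],[0,0,-0.16]],[[0,0,0],[0,0,-0.16]],[[0,0,0],[0,0,-0.16]],[[0,0,0],[0,0,-0.16]],[[0,0,0],[0,0,-0.16]],[[0,0,0],[0,0,-0.12]],[[0,0,0],[0,0,-0.05]],[[0,0,0],[0,0,0]]]'
python3 -c "
from h import *
o=bot.get_obs();x=R.from_quat(o['tool_rot']).as_matrix()[:,0];print(np.degrees(np.arctan2(x[1],x[0])),o['ft_torque'])"
```

```text
clock: 11.02
eef_pos: [0.5403, 0.0522, 0.1158]
tool_rot: [-0.632, 0.775, -0.001, 0.001]
ft_force: [0.3, 1.2, 3.5]
grip_width: 0.0131
grasp_force: 60.0
-101.57122933523127 [ 0.24467588 -0.11238569  0.036274  ]
```

```bash
python3 -m creep '[[[0,0,0],[0,0,0]],[[0,0,0],[0,0,0]],[[0,0,0],[0,0,0]],[[0,0,0],[0,0,0]]]' 50; python3 -m creep '[[[0,0,-15],[0,0,0]],[[0,0,-25],[0,0,0]],[[0,0,-40],[0,0,0]],[[0,-50,-40],[0,0,0]],[[0,-50,0],[0,0,0]],[[0,-50,0],[0,0,0]],[[0,0,0],[0,0,0]]]'
python3 - <<'E'
from h import *
p,T=snap('top','t2.png');I=p['image'];P=cloud(p,T)
for x0,x1,y0,y1 in((130,180,150,205),(35,85,140,175)):
    m=np.zeros(I.shape[:2],np.uint8); m[y0:y1,x0:x1]=((I.max(2)<70)&(P[...,2]>.12))[y0:y1,x0:x1]
    v,u=np.nonzero(m);W=np.array([ray(p,T,(a,b),.141)[:2] for a,b in zip(u,v)],np.float32)*1000
    r=cv2.minAreaRect(W);print(r,np.nanmedian(P[v,u,2]))
cv2.imwrite('pics/t2c.png',cv2.resize(I[80:300,0:380],None,fx=2,fy=2))
E
```

```text
clock: 11.52
eef_pos: [0.5391, 0.0518, 0.1148]
tool_rot: [-0.632, 0.775, 0.0, -0.0]
ft_force: [0.4, -0.2, 0.8]
grip_width: 0.0501
grasp_force: 0.0
clock: 12.4
eef_pos: [0.6873, 0.021, 0.2308]
tool_rot: [-0.632, 0.775, 0.001, -0.001]
ft_force: [-0.2, 0.7, -1.3]
grip_width: 0.05
grasp_force: 0.0
((534.3896484375, 60.8518180847168), (29.000198364257812, 72.24503326416016), 8.64501667022705) 0.14036068920444045Traceback (most recent call last):
  File "<stdin>", line 6, in <module>
cv2.error: OpenCV(4.12.0) /io/opencv/modules/imgproc/src/convhull.cpp:143: error: (-215:Assertion failed) total >= 0 && (depth == CV_32F || depth == CV_32S) in function 'convexHull'
```

```bash
python3 -m creep '[[[50,0,-20],[0,0,0]],[[50,0,-20],[0,0,0]],[[50,0,0],[0,0,0]],[[50,0,0],[0,0,0]],[[50,0,0],[0,0,0]],[[0,0,0],[0,0,0]]]'
python3 - <<'E'
from h import *
p,T=snap('top');s,_=snap('scene')
cv2.imwrite('pics/fin.png',np.hstack([cv2.resize(p['image'][80:300,0:380],(400,450)),cv2.resize(s['image'][130:330,130:490],(400,450))]))
E
```

```text
clock: 13.2
eef_pos: [0.6327, -0.2262, 0.276]
tool_rot: [-0.63, 0.776, -0.001, 0.0]
ft_force: [-0.7, 0.0, -0.8]
grip_width: 0.05
grasp_force: 0.0
```

View pics/fin.png

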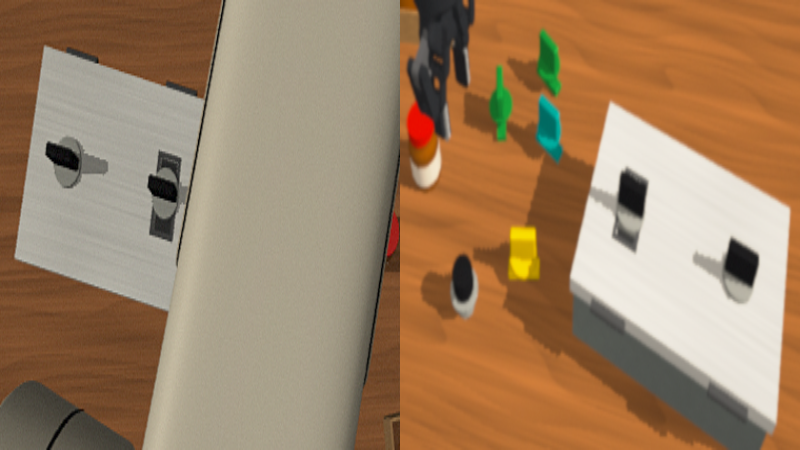

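The stud's collar is flat on the lid, at (165,190) in the left picture and (630,205) in the right. Its wing lies crosswise, parallel to the fitted one. The plug and jar still stand, and the arm is clear.

```bash
python3 -c "
from h import *
print(workorder.job_done())"
```

```text
the job is handed in; nothing more can be done
None
```

I put the stud through the slot until its collar sat flat on the lid, gave it a quarter turn so it is crosswise like the fitted one, let go, and handed the job in after about 13 s, with the plug and jar untouched.

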